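# Prime the igniter and hold its enabling plunger

## Task

Get the calorimeter's igniter ready to fire: swing the sprung lever on the one box all the way over to its stop, then let go of it so that it springs back home by itself. Then press the plunger on the other box straight down with the gripper to its middle position, half of its 20 mm travel, where the dark ring round its stem sinks into the collar, and finish while still holding it there; never push it all the way down (that trips it), and leave the tin, the steel die and the hex key where they are.

Things in the scene. Friction and masses are not known exactly. Their poses are not given: they have to be found in the camera images.
- lever_box: Fixed low grey box, 100 (x) x 110 (y) mm, top 50 mm above the worktop, with the lever on it. Origin: centre of its underside; z up; its x axis points away from the robot at yaw 0. May stand left or right of the plunger box. Two steel stop pins (4 mm radius, up to 64 mm above the worktop) stand 40 mm from the pivot, beside the lever arm's two end positions.
- lever_pivot (a point): The lever's upright pivot axis, at the level of the box top (50 mm above the worktop), 27 mm from the box's middle along its x axis.
- lever_knob (a point): Centre of the top of the lever's upright black handle (19 mm diameter; its top is 100 mm above the worktop, the thick part reaches 28 mm down, below it a slightly thinner neck). It moves with the lever on a circle of 65 mm radius about the pivot. The lever arm is an 11 mm round steel bar lying between 53 and 65 mm above the worktop.
- lever (a joint): Angle of the lever, rad: 0 = home (knob at the right as the robot sees the box), 1.2 = against its stop (knob at the left); it grows clockwise as seen from above. At home the arm points 2.54 rad (146 deg) clockwise (seen from above) from the box's +x axis, i.e. towards the robot and to the right. A spring (0.1 Nm at home, 0.34 Nm at the stop, i.e. about 1.5 to 5 N at the knob) returns it when released.
- plunger_box: Fixed low grey box, 90 x 90 mm, top 55 mm above the worktop, with a round plunger in its middle. Origin: centre of its underside; z up. A metal collar (42 to 48 mm diameter) rises to 67 mm above the worktop round the stem.
- plunger_top (a point): Centre of the flat top of the plunger's black round cap (40 mm diameter, 10 mm thick); 105 mm above the worktop when released, 95 mm in the middle position, 85 mm at the bottom. It moves down with the plunger. The steel stem under the cap is 22 mm thick with a thin dark ring round it 10 mm above the collar when released.
- plunger (a joint): How far the plunger is pressed down, m: 0 = released, 0.010 = middle position, 0.020 = bottom stop. Spring: 3.6 N at the start of the travel, 8.1 N in the middle, 12.6 N at the bottom (plain linear spring, no click); it rises again when released.
- ring_tin: Flat round metal tin, 66 mm diameter, 21 mm high, behind the boxes: leave alone. Origin: centre of its underside.
- die: Round steel pellet die, 45 mm diameter, 38 mm high, behind the boxes: leave alone. Origin: centre of its underside.
- hex_key: Black bent hex key, 32 x 94 x 8 mm, lying in front of the boxes at the right: leave alone. Origin: centre of its underside.

How it is judged:
On the way, in this order (a step that is already met when the one before it is completed fails the run):
1. the lever is swung over to its stop (value of joint lever above 1.1 rad), for 0.1 s.
2. the lever is let go and has sprung back home (value of joint lever below 0.08 rad and not (contact force between any of the fingers, the arm and lever_box above 0.3 N)), for 0.2 s.
3. the plunger is pressed to its middle position and held (value of joint plunger between 0.007 and 0.013 m and contact force between any of the fingers, the arm and plunger_box above 3 N), for 0.5 s.
At the end, for the whole second after the job is handed in: The lever is home (under 0.08 rad) and untouched; the robot itself keeps the plunger pressed with more than 3 N, still, between 7 and 13 mm down; none of the tin, die and hex key bears on the plunger box and each lies within 30 mm of where it was (all of step 2 and all of step 3 and velocity of joint plunger between -0.005 and 0.005 m/s and contact force between each of ring_tin, die, hex_key and plunger_box below 0.3 N and distance of each of ring_tin, die, hex_key from where it was at the start of the episode below 0.03 m); the arm keeps its last pose, push and grip.
It fails at once if the plunger is pushed all the way down (more than 18 mm) (value of joint plunger above 0.018 m).
It fails at once if the tin, die or hex key is disturbed (moved more than 30 mm) (distance of any of ring_tin, die, hex_key from where it was at the start of the episode above 0.03 m).
It also fails if it takes over 45 s, if anything falls off the work surface, if the arm or the gripper's body presses on something with over 40 N, if the wrist force passes 120 N, or if a joint passes its speed limit or range.

## Robot

A 6-joint arm with a two-finger parallel gripper is mounted at the origin on a cart in front of the work surface, level with it; the furniture and walls round the work are solid. World frame = base frame: x ahead of the robot, y to its left, z up, the work surface at z = 0. Lengths are in m, angles in rad, forces in N, time in s.
With the tool pointing down it reaches from about 0.35 to 0.775 m from the base axis. Payload 5.5 kg.
Tool frame: the origin (TCP) lies where the fingers leave the gripper's body, on its centre line; the fingertips stand 73 mm ahead of it and the grasp point (between the pads) lies 54 mm ahead of it; z points along the fingers, x is the direction in which the jaws open and shut, and the axes are right-handed (so a half turn about z gives the same grasp; the last joint's range is limited). The gripper opens to 85 mm and grips with 20 to 120 N. Pads are 22 mm wide; open, the fingers measure 114 mm over their backs; the gripper's body (76 mm by 85 mm) begins 54 mm behind the grasp point. The pads swing forward as they close: fully open they stand 13 mm farther back than shut.
Start: joints at [1.188, 0.313, 0.046, 1.304, 0, 1.431], TCP at [0.138, 0.558, 0.304] pointing down, gripper open.
Joint ranges: [-2.76, 2.76], [-0.86, 1.69], [-1.03, 1.26], [-2.2, 2.34], [-1.47, 1.5], [-3.14, 3.14]. Speed limits (rad/s): [2.57, 2.57, 3.14, 3.14, 3.14, 3.14].

## Interface

Orientations are given as a 3x3 rotation matrix whose columns are the frame's x, y, z axes.
In Python, from workcell import * gives the robot as it stands.
- The arm moves only by the shell command python3 -m pendant 'ROWS'. ROWS is JSON, a list that holds one entry, the list of rows, each a list of 7 numbers: the shift along the tool's x, y, z in cm, then the turn, a rotation vector about the tool's x, y, z in degrees, then the opening in per cent of the stroke, from 0 (shut) to 100 (fully open). In form: [[[dx, dy, dz, wx, wy, wz, claw], ...]]. A call has 1 to 12 rows; each row shifts and turns the commanded pose from where the row before left it, along the tool's axes as they then stand; what a row does not reach is not made up. A row lasts 1/8 s, in which the tool goes at most 62.5 mm and 10.7 degrees, less where a joint would pass 70% of its speed; a pose out of reach is approached as far as the arm can. A call is refused whole if a number of a shift passes 6.25 or a number of a turn 10.7, either way. A call with a gripper value outside its range is refused whole. The fingers move at their own pace and stop on an object; the grip force is fixed at half the most. Time passes only in rows, so rows that do not move let the fingers close. It gives the time, the measured TCP pose, the force and the opening at its end, in the units of the state.
- sense(): the state, without advancing time (a new reading comes with each control period).
- capture(name): name is "scene" or "top" or "wrist"; returns (picture, depth): 480x640x3 uint8, red, green, blue; 480x640 float32, m along the optical axis (not along the pixel's ray), 0 where there is no reading.
- camera_params(name): a dict with "mtx" (3x3 intrinsics, pixels), "R" (3x3) and "t" (3): a world point X has camera coordinates R X + t. Camera axes: x right, y down, z forward; pixel columns grow to the right and rows downward; lengths in m; the calibration is good to about 2 mm. A picture is of the moment at which its call begins: read the wrist's pose just before it. camera_params takes no time and is no camera call; for the wrist camera it gives the pose at the moment of the call.
- finish_job(): hands the job in, once; it reports no verdict.
The state is a dict: "clock": time; "q": joint angles; "qvel": joint speeds; "tau": joint torques, N m; "tcp_pos": TCP position; "tool_rot": TCP orientation; "force": force on the tool from outside, world axes, zero at the start; "moment": the same for the moment, N m; "width": opening from 0.0 (shut) to 1.0 (fully open).
Only numpy, scipy, OpenCV 4.12 (cv2) and the standard library are available. Lean on these libraries where they do the work, as an engineer would, in place of code of your own. Each camera call takes 0.05 s, during which the arm holds its last target. There are 200 camera calls.

## Working session

There is one attempt and no reset: what is moved stays moved. The work goes in short steps, Python scripts to look and compute and a shell command to move; the robot and the scene stay as the last step left them, time stands still between calls to the robot, and variables do not carry over. Pictures are saved under pics/ and viewed, about 8 in all and at most 12, crops included, and the job is handed in when it is done.

```bash
mkdir -p pics; python3 - <<'E'
from workcell import *
import cv2,numpy as np
for n in("scene","top"):
    p,d=capture(n); cv2.imwrite(f"pics/{n}0.png",p[...,::-1]); np.save(f"pics/{n}0.npy",d)
    c=camera_params(n); print(n,c["mtx"],c["R"],c["t"])
s=sense(); print(s["clock"],s["tcp_pos"],s["tool_rot"],s["force"],s["width"])
E
```

```text
scene [[500.82027649   0.         315.93486854]
 [  0.         500.82027649 248.22481861]
 [  0.           0.           1.        ]] [[ 0.75960184 -0.65022555 -0.01455271]
 [-0.3330865  -0.36970276 -0.86739452]
 [ 0.5586219   0.66372178 -0.49740825]] [-0.62466506  0.13060627  0.81047226]
top [[609.62852387   0.         326.18965295]
 [  0.         609.62852387 242.04777085]
 [  0.           0.           1.        ]] [[ 0.01385785 -0.99969082 -0.02064535]
 [-0.98644102 -0.01029157 -0.16379317]
 [ 0.16353005  0.02263524 -0.98627865]] [-0.30282584  0.53082451  1.10402664]
0.1 [0.13811912 0.55781121 0.30307649] [[ 2.40438137e-01  9.70664253e-01 -6.40366741e-04]
 [ 9.70663049e-01 -2.40438861e-01 -1.54883739e-03]
 [-1.65737014e-03 -2.49180757e-04 -9.99998596e-01]] [-0.34232766 -0.17303234 -0.88879168] 1.0013589540878265
```

View pics/top0.png

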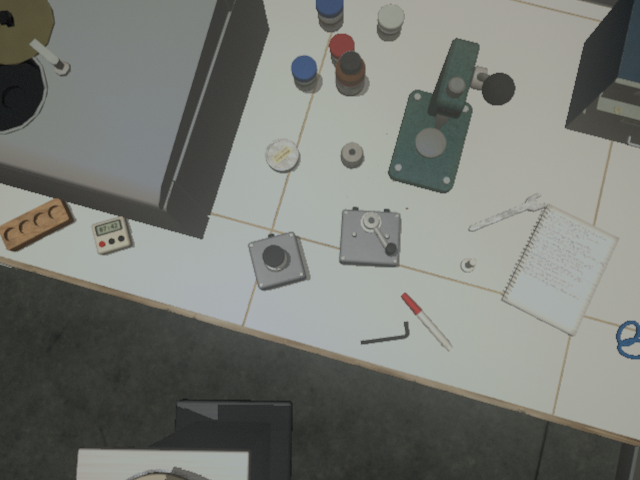

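View pics/scene0.png

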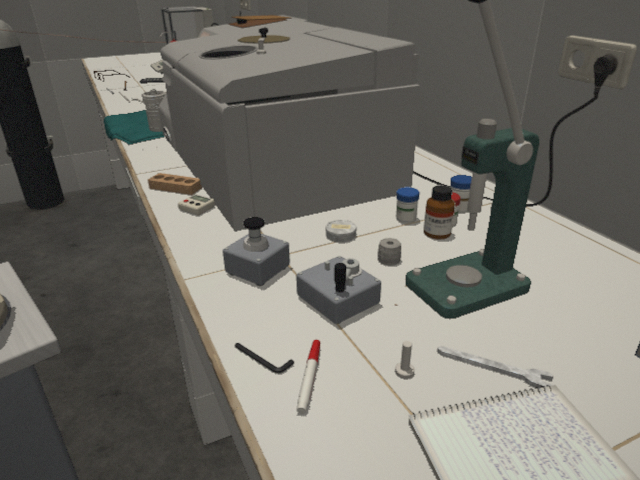

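Top view: plunger cap at about (275,257), lever knob at (391,249), pivot at (371,221); the tin (282,155) and die (352,154) are behind, the hex key (385,335) in front. Next I turn these into positions.

```bash
cat > h.py <<'E'
from workcell import *
import cv2,numpy as np
def ray(c,u,v,z):
    d=c["R"].T@np.linalg.inv(c["mtx"])@[u,v,1]; o=-c["R"].T@c["t"]
    return o+d*(z-o[2])/d[2]
def blob(img,roi,thr):
    x0,y0,x1,y1=roi; m=(img[y0:y1,x0:x1].max(2)<thr).astype(np.uint8)
    n,l,s,ce=cv2.connectedComponentsWithStats(m); 
    return [(s[i].tolist(),(ce[i]+[x0,y0]).round(1)) for i in range(1,n) if s[i,4]>25]
E
python3 - <<'E'
from h import *
c=camera_params("top"); p=cv2.imread("pics/top0.png")
for nm,roi,z in(("cap",(252,236,300,285),.105),("knob",(376,235,402,262),.1)):
    for thr in (50,65):
        for s,ce in blob(p,roi,thr): print(nm,thr,s,ce,ray(c,*ce,z))
print("pivot",ray(c,371,221,.06))
for n,cs,z in(("lever",[(343,210),(400,211),(399,265),(341,264)],.05),("plg",[(250,243),(296,234),(305,279),(260,289)],.055)):
    P=np.array([ray(c,*q,z) for q in cs]);print(n,P.mean(0),P.round(3).tolist(),np.linalg.norm(P-np.roll(P,1,0),axis=1))
d=np.load("pics/top0.npy"); print(d[257,275],d[249,391])
s=p[190:310,230:420]; cv2.imwrite("pics/crop0.png",cv2.resize(s,None,fx=4,fy=4,interpolation=cv2.INTER_CUBIC))
E
```

```text
pivot [ 0.57165678 -0.37930124  0.06      ]
lever [ 0.54273338 -0.37935755  0.05      ] [[0.594, -0.327, 0.05], [0.593, -0.434, 0.05], [0.491, -0.432, 0.05], [0.492, -0.325, 0.05]] [0.10222734 0.10674718 0.10195991 0.10704356]
plg [ 0.49547149 -0.20764744  0.055     ] [[0.529, -0.155, 0.055], [0.547, -0.24, 0.055], [0.463, -0.259, 0.055], [0.444, -0.176, 0.055]] [0.08792587 0.08705288 0.08577403 0.08451126]
1.0757265 1.0807062
```

View pics/crop0.png

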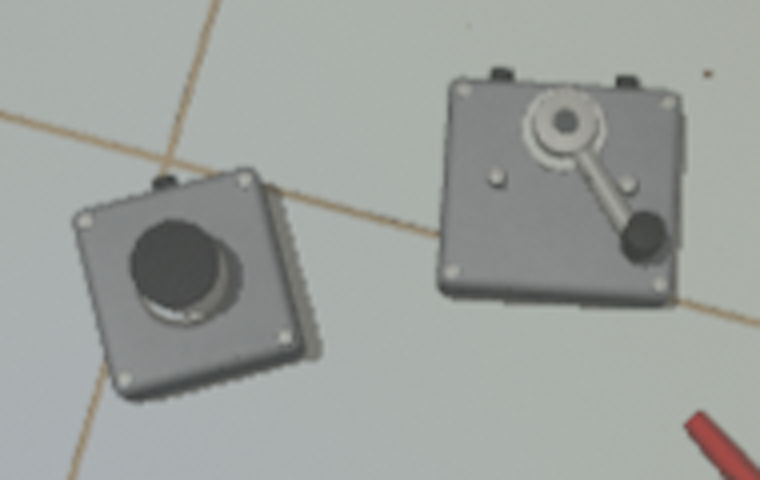

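```bash
python3 - <<'E'
from h import *
c=camera_params("top")
for n,u,v,z in(("cap",274,256,.105),("knob",391.2,248.5,.1),("pivot",371.5,220.5,.07),("ovenfoot",205,237,0),("oventop",163,207,.3),("key",385,335,.008),("scope",432,185,.0),("tableedge",5,265,0)): print(n,ray(c,u,v,z).round(4))
cs=camera_params("scene")
for n,X in (("cap",ray(c,274,256,.105)),("knob",ray(c,391.2,248.5,.1))):
    k=cs["mtx"]@(cs["R"]@X+cs["t"]); print(n,k[:2]/k[2])
d=np.load("pics/top0.npy")
for u,v in((100,100),(163,200),(195,150),(457,85)):
    k=d[v,u]*np.linalg.inv(c["mtx"])@[u,v,1]; print(u,v,(c["R"].T@(k-c["t"])).round(3))
E
```

```text
cap [ 0.4978 -0.2059  0.105 ]
knob [ 0.5142 -0.4131  0.1   ]
pivot [ 0.5706 -0.3797  0.07  ]
ovenfoot [ 0.5487 -0.0582  0.    ]
oventop [ 0.5411 -0.0619  0.3   ]
key [ 0.3639 -0.4087  0.008 ]
scope [ 0.6572 -0.5022  0.    ]
tableedge [0.4892 0.3318 0.    ]
cap [252.40456813 220.30281489]
knob [337.34967028 264.59722913]
100 100 [0.694 0.032 0.329]
163 200 [ 0.554 -0.059  0.292]
195 150 [ 0.653 -0.086  0.224]
457 85 [ 0.733 -0.496  0.299]
```

```bash
python3 -m pendant '[[[0,0,0,0,0,-7,55],[0,0,0,0,0,-7,55],[-4.3,2.7,0,0,0,0,55],[-4.3,2.7,0,0,0,0,55],[-4.3,2.7,0,0,0,0,55],[-4.3,2.7,0,0,0,0,55],[-4.3,2.7,0,0,0,0,55],[-4.3,2.7,0,0,0,0,55],[-5,2,0,0,0,0,55],[-5,2,0,0,0,0,55],[-5,2,0,0,0,0,55]]]'
python3 -c "
from workcell import *
s=sense();print(s['clock'],s['q'],s['tool_rot'])"
```

```text
clock: 1.48
tcp_pos: [0.3611, 0.1489, 0.3037]
tool_rot: [[-0.002, 1.0, 0.0], [1.0, 0.002, 0.0], [0.0, 0.0, -1.0]]
force: [0.9, 0.8, -0.8]
width: 0.553
1.475 [ 1.84701946e-01 -4.50301884e-02 -3.73133382e-01  1.24260267e+00
  1.34277981e-04  1.82905036e-01] [[-1.79691932e-03  9.99998383e-01  6.42648549e-05]
 [ 9.99998375e-01  1.79690975e-03  1.48608120e-04]
 [ 1.48492402e-04  6.45317872e-05 -9.99999987e-01]]
```

```bash
python3 -m pendant '[[[-5,2,0,0,0,0,55],[-5,2,0,0,0,0,55],[-5,2,0,0,0,0,55],[-5,0.5,0,0,0,0,55],[-5,0.5,0,0,0,0,55],[-5,0.5,0,0,0,0,55],[-5,0.5,0,0,0,0,55],[-5.3,1.8,0,0,0,0,55],[-5.3,1.8,0,0,0,0,55],[-5.3,1.8,2,0,0,0,55],[-5.3,1.8,2,0,0,0,55],[0,0,2,0,0,0,55]]]'
python3 - <<'E'
from h import *
c=camera_params("wrist"); p,d=capture("wrist"); cv2.imwrite("pics/w0.png",p[...,::-1])
for X in([.514,-.413,.1],[.571,-.380,.065],[.498,-.206,.105]):
    k=c["mtx"]@(c["R"]@X+c["t"]); print((k[:2]/k[2]).round(1))
print(sense()["tcp_pos"])
E
```

```text
clock: 2.98
tcp_pos: [0.514, -0.4151, 0.2404]
tool_rot: [[0.002, 1.0, -0.001], [1.0, -0.002, 0.001], [0.001, -0.001, -1.0]]
force: [-1.0, 0.7, -0.2]
width: 0.549
[320.6 253. ]
[361.5 307.1]
[652.2 230.5]
[ 0.51274395 -0.41244747  0.23775417]
```

View pics/w0.png

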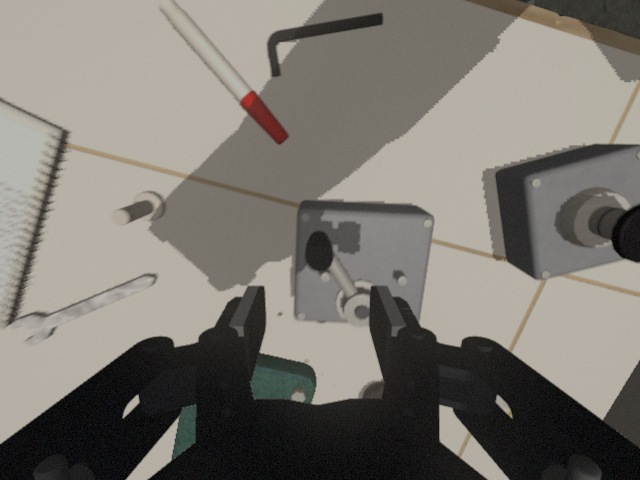

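The knob is at (320,251) and the pivot at (361,309), both within 2 px of where they project. I'm lowering the fingers astride the knob and starting the push.

```bash
python3 -m pendant '[[[0,0,3,0,0,0,55],[0,0,3,0,0,0,55],[0,0,3,0,0,0,55],[0,0,0,0,0,0,55],[1.5,-0.3,0,0,0,0,55],[1,-0.3,0,0,0,0,55],[1,-0.2,0,0,0,0,55],[1,0,0,0,0,0,55],[1,0,0,0,0,0,55]]]'
python3 - <<'E'
from h import *
p,d=capture("top"); cv2.imwrite("pics/t1.png",cv2.resize(p[180:300,310:470,::-1],None,fx=4,fy=4))
s=sense();print(s["tcp_pos"],s["force"])
E
```

```text
clock: 4.15
tcp_pos: [0.5053, -0.3567, 0.1562]
tool_rot: [[-0.001, 1.0, 0.001], [1.0, 0.001, -0.004], [-0.004, 0.001, -1.0]]
force: [-3.4, -4.9, -0.1]
width: 0.55
[ 0.5053426  -0.35538243  0.15614509] [-3.56627027 -2.14040192  1.50594656]
```

View pics/t1.png

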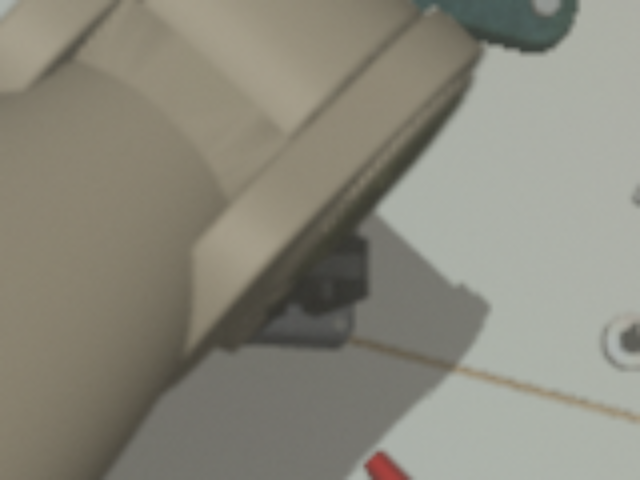

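The top view is blocked by the arm, but the force shows contact. Continuing.

```bash
python3 -m pendant '[[[1,0.2,0.3,0,0,0,55],[1,0.4,0.3,0,0,0,55],[0.6,0.3,0,0,0,0,55],[0.4,0.2,0,0,0,0,55],[0,0,0,0,0,0,55]]]'
python3 - <<'E'
from h import *
c=camera_params("wrist");p,d=capture("wrist"); cv2.imwrite("pics/w1.png",p[...,::-1])
s=sense();print(s["tcp_pos"],s["force"])
X=[.571,-.380,.065]
k=c["mtx"]@(c["R"]@X+c["t"]); print((k[:2]/k[2]).round(1))
for a in(-214,-216,-218,-209):
    X=np.array([.571+.065*np.cos(np.radians(a)),-.38+.065*np.sin(np.radians(a)),.1]);k=c["mtx"]@(c["R"]@X+c["t"]); print(a,X,(k[:2]/k[2]).round(1))
E
```

```text
clock: 4.82
tcp_pos: [0.5175, -0.3273, 0.1504]
tool_rot: [[-0.002, 1.0, 0.003], [1.0, 0.002, -0.004], [-0.004, 0.003, -1.0]]
force: [-1.6, -5.7, 3.9]
width: 0.55
[ 0.51741226 -0.32741498  0.15033507] [-1.42472891 -5.95542144  3.69815137]
[220.8 378.1]
-214 [ 0.51711256 -0.34365246  0.1       ] [277.3 322.9]
-216 [ 0.5184139  -0.34179396  0.1       ] [282.  325.9]
-218 [ 0.5197793 -0.339982   0.1      ] [286.7 328.9]
-209 [ 0.51414972 -0.34848737  0.1       ] [264.8 316.2]
```

View pics/w1.png

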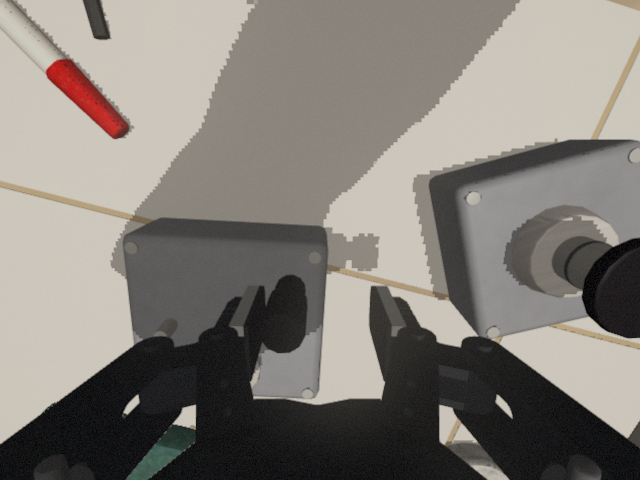

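The knob is held against the right finger at about (283,328), close to the stop at 5.7 N. I'll push a little more and watch for the force to rise.

```bash
python3 -m pendant '[[[0.3,0.1,0,0,0,0,55],[0.2,0.1,0,0,0,0,55],[0,0,0,0,0,0,55]]]'
```

```text
clock: 5.25
tcp_pos: [0.5184, -0.3256, 0.1503]
tool_rot: [[0.002, 1.0, 0.0], [1.0, -0.002, -0.011], [-0.011, 0.0, -1.0]]
force: [-6.3, -14.8, 1.7]
width: 0.549
```

The force jumped to 15 N with hardly any motion, so the lever is on its stop. I'm lifting straight off to release it.

```bash
python3 -m pendant '[[[0,0,0,0,0,0,55],[-0.3,0,-1,0,0,0,55],[0,0,-6,0,0,0,55],[0,0,-5,0,0,0,55],[0,0,0,0,0,0,0],[0,0,0,0,0,0,0]]]'
python3 - <<'E'
from h import *
c=camera_params("wrist");p,d=capture("wrist"); cv2.imwrite("pics/w2.png",p[...,::-1])
s=sense();print(s["tcp_pos"],s["force"])
for X in([.514,-.413,.1],[.571,-.380,.065],[.4978,-.2059,.105]):
    k=c["mtx"]@(c["R"]@X+c["t"]); print((k[:2]/k[2]).round(1))
E
```

```text
clock: 6.0
tcp_pos: [0.5187, -0.3235, 0.2683]
tool_rot: [[-0.002, 1.0, 0.001], [1.0, 0.002, 0.0], [0.0, 0.001, -1.0]]
force: [0.9, -0.2, -0.5]
width: 0.132
[ 0.51826956 -0.32333335  0.26720048] [-0.3818544   0.35337629 -0.64307774]
[194.  234.1]
[252.3 286.7]
[485.9 214.1]
```

View pics/w2.png

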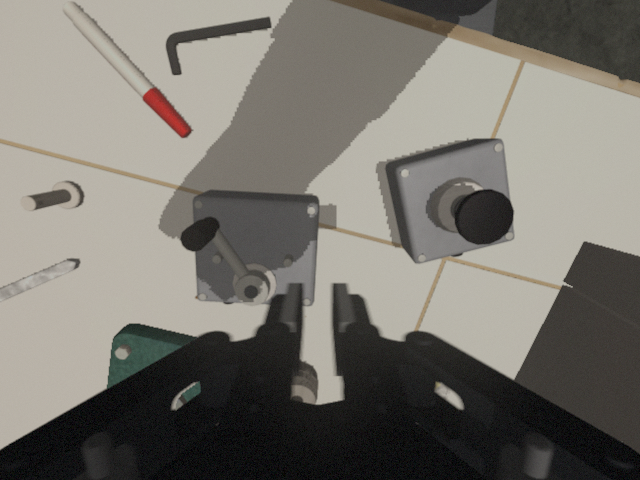

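The lever is home: the knob is at about (196,235) against a predicted (194,234). The cap at (484,216) also matches its prediction of (486,214). Next I move over the cap with the fingers shut.

```bash
python3 -m pendant '[[[3,-0.5,0,0,0,0,0],[3,-0.5,0,0,0,0,0],[3,-0.5,0,0,0,0,0],[2.7,-0.5,0,0,0,0,0],[0,0,3,0,0,0,0],[0,0,3,0,0,0,0],[0,0,1.9,0,0,0,0],[0,0,0,0,0,0,0],[0,0,0,0,0,0,0]]]'
python3 - <<'E'
from h import *
p,d=capture("scene"); cv2.imwrite("pics/s1.png",cv2.resize(p[170:330,190:410,::-1],None,fx=3.6,fy=3.6))
p0=cv2.imread("pics/scene0.png")[...,::-1].astype(int)
m=np.abs(p0-p)[255:325,300:380].max(2)>40; print("lever area diff px",m.sum())
s=sense();print(s["clock"],s["tcp_pos"],s["force"],s["width"])
E
```

```text
clock: 7.18
tcp_pos: [0.4983, -0.2071, 0.1888]
tool_rot: [[-0.002, 1.0, -0.001], [1.0, 0.002, 0.001], [0.001, -0.001, -1.0]]
force: [-0.0, -0.3, 0.6]
width: 0.002
lever area diff px 100
7.225 [ 0.49868165 -0.20732993  0.18930596] [-0.51517341 -0.29164521 -0.01491805] -0.0029949589138721323
```

View pics/s1.png

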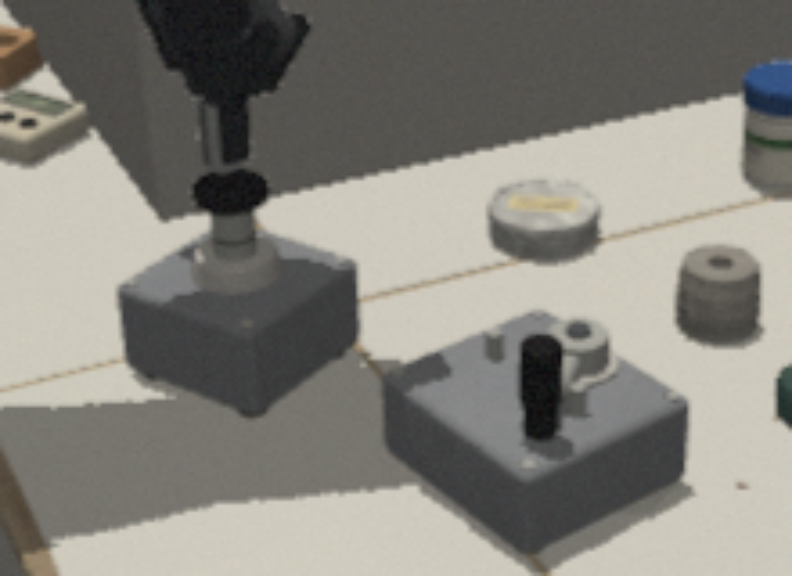

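The shut fingertips stand centred above the cap, the lever is home, and nothing else has moved. I press down in small steps, using both force and height.

```bash
for i in 1; do python3 -m pendant '[[[0,0,0.5,0,0,0,0],[0,0,0.4,0,0,0,0],[0,0,0.3,0,0,0,0],[0,0,0.2,0,0,0,0],[0,0,0,0,0,0,0],[0,0,0,0,0,0,0]]]'; done
```

```text
clock: 7.98
tcp_pos: [0.4984, -0.2072, 0.1751]
tool_rot: [[-0.002, 1.0, 0.0], [1.0, 0.002, -0.0], [-0.0, 0.0, -1.0]]
force: [-1.8, -0.3, 4.5]
width: 0.0
```

```bash
python3 -m pendant '[[[0,0,0.3,0,0,0,0],[0,0,0.3,0,0,0,0],[0,0,0.1,0,0,0,0],[0,0,0,0,0,0,0],[0,0,0,0,0,0,0],[0,0,0,0,0,0,0]]]'
python3 - <<'E'
from h import *
F=[]
for i in range(5):
    p,d=capture("scene"); s=sense();F.append([*s["force"],s["tcp_pos"][2]])
print(np.mean(F,0),np.std(F,0))
cv2.imwrite("pics/s2.png",cv2.resize(p[200:310,215:365,::-1],None,fx=5,fy=5,interpolation=cv2.INTER_CUBIC))
E
```

```text
clock: 8.72
tcp_pos: [0.4985, -0.2073, 0.1684]
tool_rot: [[-0.002, 1.0, 0.0], [1.0, 0.002, -0.0], [-0.0, 0.0, -1.0]]
force: [-2.4, 1.5, 6.4]
width: 0.0
[-2.28256169  0.60267564  7.14238062  0.16841894] [3.37404840e-01 4.43801343e-01 3.51885602e-01 8.65438600e-06]
```

View pics/s2.png

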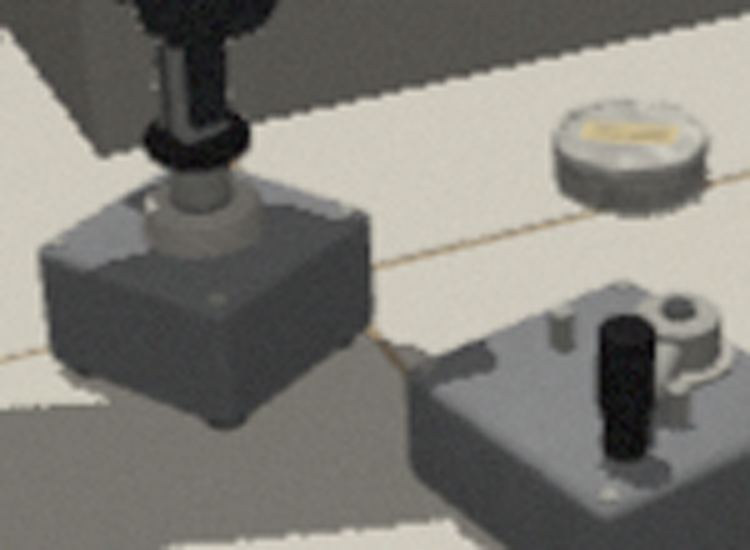

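Force suggests about 7.8 mm and height about 9.6 mm; the ring is just at the collar's rim. I'll nudge 0.8 mm further to sit in the middle of the band.

```bash
python3 -m pendant '[[[0,0,0.08,0,0,0,0],[0,0,0,0,0,0,0],[0,0,0,0,0,0,0],[0,0,0,0,0,0,0],[0,0,0,0,0,0,0],[0,0,0,0,0,0,0],[0,0,0,0,0,0,0]]]'
python3 - <<'E'
from h import *
F=[]
for i in range(8):
    p,d=capture("scene"); s=sense();F.append([*s["force"],s["tcp_pos"][2]])
print(np.mean(F,0),np.std(F,0),s["clock"])
p0=cv2.imread("pics/scene0.png")[...,::-1].astype(int)
def shift(x0,y0,x1,y1): # image shift of a patch in px
    f=lambda a:cv2.cvtColor(a.astype(np.uint8),cv2.COLOR_RGB2GRAY)[y0:y1,x0:x1].astype(np.float32)
    return cv2.phaseCorrelate(f(p0),f(p))[0]
for n,r in(("knob",(325,255,360,300)),("tin",(320,215,362,245)),("die",(374,235,405,268)),("key",(230,338,298,376))): print(n,np.round(shift(*r),2))
E
```

```text
clock: 9.85
tcp_pos: [0.4985, -0.2073, 0.1677]
tool_rot: [[-0.002, 1.0, 0.0], [1.0, 0.002, -0.0], [-0.0, 0.0, -1.0]]
force: [-2.1, 1.3, 7.4]
width: -0.002
[-2.52056959  0.86492368  7.20722056  0.16767922] [4.06231262e-01 5.91023757e-01 4.14633457e-01 1.41949447e-05] 10.25
knob [0.04 0.49]
tin [ 0.49 -0.01]
die [ 0.02 -0.04]
key [ 0. -0.]
```

Both estimates (8.0 mm from force, 10.3 mm from height) lie within 7–13 mm, it is held still, and the lever and loose parts have not moved. Handing in.

```bash
python3 -c "
from workcell import *
print(finish_job())"
```

```text
the job is handed in; nothing more can be done
None
```

I swung the lever to its stop and let it spring home, then pressed the plunger to its middle position. I handed the job in at about 10 s of the 45 s, with the gripper still holding the plunger down. No verdict was reported.

- **Lever:** at the stop, the force rose from 6 to 15 N with almost no further motion. After I lifted off, the camera views showed the knob back home; it was within 0.5 px of its starting position in the scene image.
- **Plunger:** it was held still with about 7.2 N. The fingertip height puts it about 10.3 mm down, while the force through the spring rate puts it about 8.0 mm down. They differ by 2 mm, but both are inside the 7–13 mm band. In my last picture, 0.7 mm higher, the dark ring was right at the collar's rim.
- **Other parts:** the tin, die and hex key shifted by no more than 0.5 px between the first and last scene images.

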